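# Clear a jammed nut out of a T-slot with the scraper

## Task

A stray nut is jammed down in the T-slot of the steel fixture plate. Take the orange-gripped scraper from its green caddy, feel for the slot with the blade, let it drop in behind the nut (on the closed-end side) and drive the nut along and out of the open end into the blue catch tray, never touching the nut with the gripper. Then hang the scraper back upright in its caddy, and do not knock the oil can, the glue bottle or the felt bob about.

Things in the scene. Friction and masses are not known exactly. Their poses are not given: they have to be found in the camera images.
- slot_plate: Steel fixture plate screwed to the table, 84 (x) by 190 (y) mm, flat top 46 mm above the table, blue catch tray fixed to its +y end. Origin: centre of its underside; z up; y along the T-slot from the closed to the open end. Slot on the centre line x = 0: neck 12 mm wide, 12 mm deep; below it an undercut 24 mm wide, 12 mm high; slot floor 24 mm below the top.
- slot_closed_end (a point): Point on the T-slot's centre line at its closed end (83 mm before the plate's middle), level with the plate's top. Axes as the plate's.
- slot_open_end (a point): Point on the T-slot's centre line at its open end (95 mm past the plate's middle, at the plate's edge), level with the plate's top. Axes as the plate's.
- tray_floor (a point): Middle of the blue catch tray's floor, 4 mm above the table. Inside, the tray is 76 mm (x) by 96 mm (y, from y = 95 to 191 mm of the plate) with walls 30 mm high, open towards the plate. Axes as the plate's.
- nut_center (a point): Centre of the steel hex nut lodged in the T-slot's undercut: 20 mm across flats, 23 mm across corners, 10 mm high, flats to the slot's sides, a corner to either end. Springy slivers at its sides jam it: roughly 8 to 20 N slide it. Wider than the neck, so it cannot be lifted out. At least 55 mm from the closed end.
- scraper_grip (a point): Centre of the scraper's orange grip block, 76 (x) by 30 (y, grasp across this) by 40 mm high, on a black hand guard 76 x 62 mm (the block's lowest 5 mm). Steel blade reaches 82 mm below this point; 8 mm thick in x, 22 mm wide in y, centred in y. In x it is clamped anywhere up to 10 mm to either side of this point: unknown, hidden in the caddy at first. 0.24 kg. z up as it hangs.
- caddy_mouth (a point): Middle of the mouth of the green sheet-steel caddy, a box fixed to the table, rim 70 mm above the table, 58 x 58 mm outside, 46 x 46 mm inside, floor 5 mm above the table. Axes as the scraper's when it hangs there. The block spans the mouth along x; hung there the guard rests on the rim and the grip block's centre is 20 mm above this point.
- oil_can: Yellow oil can, 56 mm across, 125 mm tall, standing loose behind the caddy; bystander. Origin under its centre.
- glue_bottle: Small white bottle with a red cap, 32 mm across, 92 mm tall, loose near the front edge; bystander. Origin under its centre.
- felt_bob: Conical felt bob, 48 mm across, 46 mm tall, loose near the front edge; bystander. Origin under its centre.
- lodged_nut: The same nut; origin at the centre of its underside, its y across the slot.
Not all that is in view belongs to the job. There is more than one size of the part that bears caddy_mouth; the job needs the larger.

How it is judged:
On the way, in this order (a step that is already met when the one before it is completed fails the run):
1. the scraper's blade is down in the T-slot (x of scraper_grip in the frame of slot_plate between -0.022 and 0.022 m and y of scraper_grip in the frame of slot_plate between -0.085 and 0.09 m and z of scraper_grip in the frame of slot_plate below 0.116 m), for 0.2 s.
2. the nut is in the catch tray (y of nut_center in the frame of slot_plate between 0.098 and 0.192 m and x of nut_center in the frame of slot_plate between -0.04 and 0.04 m and z of nut_center in the frame of slot_plate below 0.03 m), for 0.2 s.
At the end, for the whole second after the job is handed in: The nut lies still in the catch tray (its centre inside the tray walls and less than 30 mm above the table), and the scraper hangs upright (within 0.1 rad) in its caddy, its hand guard resting on the rim, centre within 18 mm of the mouth's centre sideways and 15 to 25 mm above it (all of step 2 and linear speed of lodged_nut below 0.02 m/s and horizontal distance between scraper_grip and caddy_mouth below 0.018 m and z of scraper_grip in the frame of caddy_mouth between 0.015 and 0.025 m and angle between scraper_grip's own z axis and vertical below 0.1 rad); the robot touches nothing.
It fails at once if the gripper touches the nut (contact force between the fingers and lodged_nut above 0.5 N).
It fails at once if a bystander is knocked more than 30 mm away (distance of any of oil_can, glue_bottle, felt_bob from where it was at the start of the episode above 0.03 m).
It also fails if it takes over 59 s, if anything falls off the work surface, if the arm or the gripper's body presses on something with over 40 N, if the wrist force passes 120 N, or if a joint passes its speed limit or range.

## Robot

A 7-joint arm with a two-finger parallel gripper is mounted at the origin on a cart in front of the work surface, level with it; the furniture and walls round the work are solid. World frame = base frame: x ahead of the robot, y to its left, z up, the work surface at z = 0. Lengths are in m, angles in rad, forces in N, time in s.
With the tool pointing down it reaches from about 0.425 to 0.925 m from the base axis. Payload 6.8 kg.
Tool frame: the origin (TCP) lies on the centre line of the jaws, within the pads' length; the fingertips stand 14 mm ahead of it and the grasp point (between the pads) lies 5 mm behind it (r.tips_ahead is the distance from the TCP to the fingertips, in m); z points along the fingers, y is the line along which they close (so a half turn about z gives the same grasp; the last joint's range is limited). The gripper opens to 85 mm and grips with 20 to 120 N. Pads are 22 mm wide; open, the fingers measure 114 mm over their backs; the gripper's body (76 mm by 85 mm) begins 54 mm behind the grasp point. The pads swing forward as they close: fully open they stand 13 mm farther back than shut.
Start: joints at [-1.394, 0.477, 0.022, 1.555, -0.011, 1.109, -0.083], TCP at [0.19, 0.648, 0.245] pointing down, gripper open.
Joint ranges: [-2.96, 2.96], [-0.34, 2.1], [-1.41, 1.46], [0.24, 2.44], [-1.37, 4.51], [0.17, 1.92], [-2.96, 2.96]. Speed limits (rad/s): [2.39, 2.39, 3.14, 3.14, 3.14, 3.14, 3.14].

## Interface

Orientations are given as a rotation vector (axis times angle).
In Python, from bench import r, eyes gives the robot as it stands.
- The arm moves only by the tool step_arm, never from a script. Its argument "rows" is a list of rows, each a list of 6 numbers: the shift along the world's x, y, z in units of 60 cm (1.0 is 60 cm), then the turn, a rotation vector about the world's x, y, z in units of pi rad (1.0 is pi rad). In form: [[x, y, z, rx, ry, rz], ...]. A call has 1 to 5 rows; each row is the pose to reach, as a shift and turn from the pose commanded when the call began, turning the shorter way round; what a row does not reach only later rows make up. A row lasts 1/12 s, in which the tool goes at most 41.7 mm and 7.16 degrees, less where a joint would pass 70% of its speed; a pose out of reach is approached as far as the arm can. A call with a number of a shift or a turn outside -1 to 1 is refused whole. A call with a gripper value outside its range is refused whole. "jaw" is the closure, from 0 (fully open) to 1 (shut), set as the call begins (left out, the last holds). The fingers move at their own pace and stop on an object; "squeeze" is the grip in N (left out, the last holds). Time passes only in rows, so rows that repeat a pose let the fingers close. It gives the time, the measured TCP pose, the force, the opening and the grip force at its end, in the units of the state.
- r.get_obs(): the state, without advancing time (a new reading comes with each control period).
- eyes.grab_frame(name): name is "side" or "top" or "wrist"; returns the picture (400x640x3 uint8, red, green, blue); there is no depth.
- eyes.camera_info(name): a dict with "mtx" (3x3 intrinsics, pixels), "extrinsics" (4x4, takes a point from camera to world coordinates); the wrist camera has in their place "tool_from_camera" (4x4, takes a point from camera to tool coordinates, whose origin is the TCP and whose axes are the flange's). Camera axes: x right, y down, z forward; pixel columns grow to the right and rows downward; lengths in m; the calibration is good to about 2 mm. A picture is of the moment at which its call begins: read the wrist's pose just before it. camera_info takes no time and is no camera call.
- r.hand_in(): hands the job in; it is judged then, once.
The state is a dict: "clock": time; "joints": joint angles; "qvel": joint speeds; "tau": joint torques, N m; "tcp_pos": TCP position; "orientation": TCP orientation; "contact_force": force on the tool from outside, world axes, zero at the start; "moment": the same for the moment, N m; "grip_width": finger opening in m; "gripper_force": force on a finger pad.
Only numpy, scipy, OpenCV 4.12 (cv2) and the standard library are available. Lean on these libraries where they do the work, as an engineer would, in place of code of your own. Each camera call takes 0.05 s, during which the arm holds its last target. There are 200 camera calls.

## Working session

There is one attempt and no reset: what is moved stays moved. The work goes in short steps, Python scripts to look and compute and a tool call to move; the robot and the scene stay as the last step left them, time stands still between calls to the robot, and variables do not carry over. Pictures are saved under pics/ and viewed, at most 10 in all, crops included, and the job is handed in when it is done.

Besides the shell and the picture viewer there is one more tool, called after "Emit:" as a command line: name --pt "numbers of a row" for each row, then --argument value for the rest. step_arm: Moves the arm, as the interface text tells. Shifts and turns lie within -1 to 1; 1 stands for 60 cm of shift or pi rad of turn. Its arguments: {"type":"object","properties":{"rows":{"type":"array"},"jaw":{"type":"number"},"squeeze":{"type":"number"}},"required":["rows"]}

```bash
mkdir -p pics; ls
cat > h.py <<'E'
from bench import r, eyes
import numpy as np, cv2
from scipy.spatial.transform import Rotation as R
def cam(name,obs=None):
    i=eyes.camera_info(name); K=np.array(i['mtx'])
    if 'extrinsics' in i: return K,np.array(i['extrinsics'])
    o=obs or r.get_obs(); T=np.eye(4); T[:3,:3]=R.from_rotvec(o['orientation']).as_matrix(); T[:3,3]=o['tcp_pos']
    return K,T@np.array(i['tool_from_camera'])
def ray(c,u,v):
    K,T=c; d=T[:3,:3]@np.linalg.solve(K,[u,v,1.]); return T[:3,3],d
def onz(c,u,v,z):
    o,d=ray(c,u,v); return o+d*(z-o[2])/d[2]
def proj(c,p):
    K,T=c; q=K@(T[:3,:3].T@(np.asarray(p)-T[:3,3])); return q[:2]/q[2]
def save(n,img): cv2.imwrite('pics/'+n,img[...,::-1])
E
python3 - <<'E'
from h import *
print(r.get_obs())
for n in ('side','top'):
    im=eyes.grab_frame(n); save(n+'0.png',im); np.save(n+'0.npy',im)
    print(n,cam(n))
E
```

```text
pics
{'clock': 0.0, 'joints': array([-1.39409007,  0.47778598,  0.02230644,  1.55648547, -0.01151138,
        1.10930178, -0.08309026]), 'qvel': array([ 1.03847561e-03,  7.19277777e-04, -5.49288875e-04, -3.69833834e-04,
       -6.94298359e-04,  3.65418947e-05, -5.13264191e-04]), 'tau': array([-2.63497677e-04, -5.96465492e+01,  1.60802275e+00, -2.81196839e+01,
        1.25496447e-02,  9.39669320e-03, -9.92920860e-06]), 'tcp_pos': array([0.18948253, 0.64724816, 0.24432016]), 'orientation': array([-4.45754207e-01, -3.10965425e+00,  2.90110844e-03]), 'contact_force': array([ 0.51919814,  0.32936942, -0.11539854]), 'moment': array([ 0.03649886,  0.0186581 , -0.00184504]), 'gripper_force': 0.0, 'grip_width': 0.08496894813495348}
side (array([[403.06155146,   0.        , 313.99320553],
       [  0.        , 403.06155146, 197.79841838],
       [  0.        ,   0.        ,   1.        ]]), array([[-0.99937903,  0.00129677, -0.03521176,  0.57335447],
       [ 0.02946071,  0.5789487 , -0.81483156,  0.63947624],
       [ 0.01932915, -0.81536294, -0.57862739,  0.56328479],
       [ 0.        ,  0.        ,  0.        ,  1.        ]]))
top (array([[441.3988402 ,   0.        , 316.87751844],
       [  0.        , 441.3988402 , 200.19260805],
       [  0.        ,   0.        ,   1.        ]]), array([[-2.44886415e-02, -9.98241199e-01,  5.39890263e-02,
         4.74898361e-01],
       [-9.99699946e-01,  2.44836297e-02, -7.54333276e-04,
        -3.77401033e-02],
       [-5.68840772e-04, -5.39912993e-02, -9.98541244e-01,
         9.38147127e-01],
       [ 0.00000000e+00,  0.00000000e+00,  0.00000000e+00,
         1.00000000e+00]]))
```

View pics/top0.png

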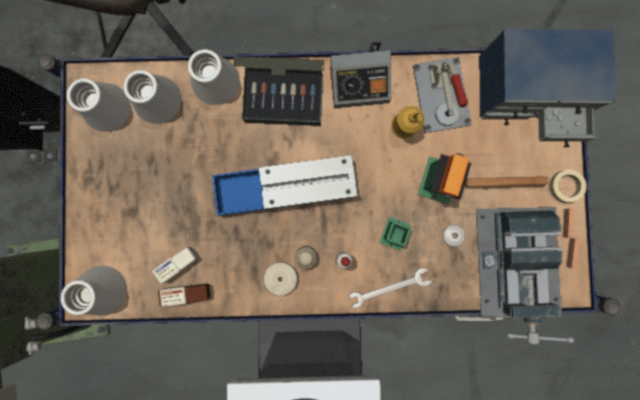

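View pics/side0.png

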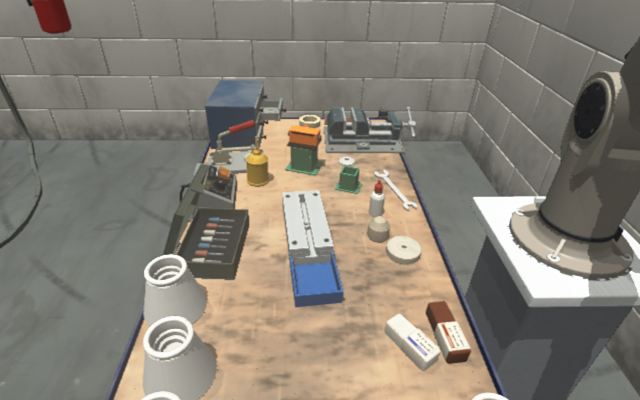

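The top view shows the plate at about (308,183) with its tray to the left (open end towards +y), and the scraper in the larger caddy at about (450,176). The oil can is at (409,122), the glue bottle at (345,261) and the bob at (306,257). The side view agrees. Next I measure these.

Run:
```python
from h import *
im=np.load('top0.npy'); c=cam('top'); hsv=cv2.cvtColor(im,cv2.COLOR_RGB2HSV)
def big(m,box,n=1):
    x0,y0,x1,y1=box; k=np.zeros(m.shape,np.uint8); k[y0:y1,x0:x1]=m[y0:y1,x0:x1]
    cs=cv2.findContours(k,cv2.RETR_EXTERNAL,cv2.CHAIN_APPROX_NONE)[0]
    return max(cs,key=cv2.contourArea)
def rep(name,m,box,z):
    k=big(m,box); 
    pts=np.array([onz(c,*p[0],z)[:2] for p in k],np.float32)
    b=cv2.minAreaRect(pts); print(name,cv2.minAreaRect(k),'world',np.round(b[0],4),np.round(b[1],4),b[2])
    print('   ',np.round(cv2.boxPoints(b),3).tolist())
rep('plate',cv2.inRange(hsv,(0,0,150),(180,50,255)),(255,150,365,215),.046)
rep('tray',cv2.inRange(hsv,(100,120,40),(125,255,255)),(205,160,275,220),.034)
rep('grip',cv2.inRange(hsv,(5,180,100),(18,255,255)),(420,145,475,210),.11)
g=cv2.inRange(hsv,(60,80,30),(90,255,255))
rep('caddy',g,(405,145,475,215),.07); rep('small',g,(370,210,420,260),.05)
rep('oil',cv2.inRange(hsv,(20,150,60),(32,255,255)),(385,100,430,140),.08)
s=eyes.grab_frame('side');cs=cam('side');hs=cv2.cvtColor(s,cv2.COLOR_RGB2HSV)
k=big(cv2.inRange(hs,(5,180,100),(18,255,255)),(280,120,330,150));print('side grip',cv2.boundingRect(k))
a=cv2.resize(im[150:215,205:365],None,fx=5,fy=5,interpolation=cv2.INTER_CUBIC);a=a[:, :]
b=cv2.resize(im[140:210,400:480],None,fx=5,fy=5,interpolation=cv2.INTER_CUBIC)
b=cv2.copyMakeBorder(b[:275],0,0,0,400,cv2.BORDER_CONSTANT); s2=cv2.resize(s[110:180,280:350],None,fx=4,fy=4)[:275]
b[:s2.shape[0],410:410+s2.shape[1]]=s2
save('c1.png',np.vstack([a,b]))
```

```text
plate ((307.5195007324219, 181.14962768554688), (41.90590286254883, 94.2020492553711), 82.56858825683594) world [ 0.5624 -0.0205] [0.0853 0.1909] 6.086756706237793
    [[0.5099999904632568, 0.07000000029802322], [0.5299999713897705, -0.11999999731779099], [0.6150000095367432, -0.11100000143051147], [0.5950000286102295, 0.07900000363588333]]
tray ((237.9759979248047, 192.06988525390625), (40.04560470581055, 47.24852752685547), 82.40535736083984) world [0.5446 0.123 ] [0.0825 0.0966] 6.199331760406494
    [[0.49799999594688416, 0.16699999570846558], [0.5090000033378601, 0.07100000232458115], [0.5910000205039978, 0.07900000363588333], [0.5799999833106995, 0.17599999904632568]]
grip ((448.5432434082031, 167.8594512939453), (4.484809875488281, 25.2913875579834), 17.10272979736328) world [ 0.5747 -0.2881] [0.0084 0.0482] 70.75867462158203
    [[0.5509999990463257, -0.2840000092983246], [0.5960000157356262, -0.30000001192092896], [0.5989999771118164, -0.2919999957084656], [0.5529999732971191, -0.2759999930858612]]
caddy ((438.9675598144531, 180.1054229736328), (30.879018783569336, 38.157646
[... 284 characters left out ...]
828125, 233.6000213623047), (23.400854110717773, 25.930675506591797), 18.434947967529297) world [ 0.452  -0.1951] [0.0468 0.0521] 69.69947052001953
    [[0.4189999997615814, -0.20800000429153442], [0.46799999475479126, -0.22599999606609344], [0.48500001430511475, -0.18199999630451202], [0.4359999895095825, -0.164000004529953]]
oil ((407.3040771484375, 121.92568969726562), (25.574480056762695, 32.89807891845703), 54.462318420410156) world [ 0.671  -0.2199] [0.0504 0.0654] 34.166202545166016
    [[0.6320000290870667, -0.2070000022649765], [0.6690000295639038, -0.26100000739097595], [0.7099999785423279, -0.2329999953508377], [0.6740000247955322, -0.17900000512599945]]
side grip (317, 131, 2, 3)
```

View pics/c1.png

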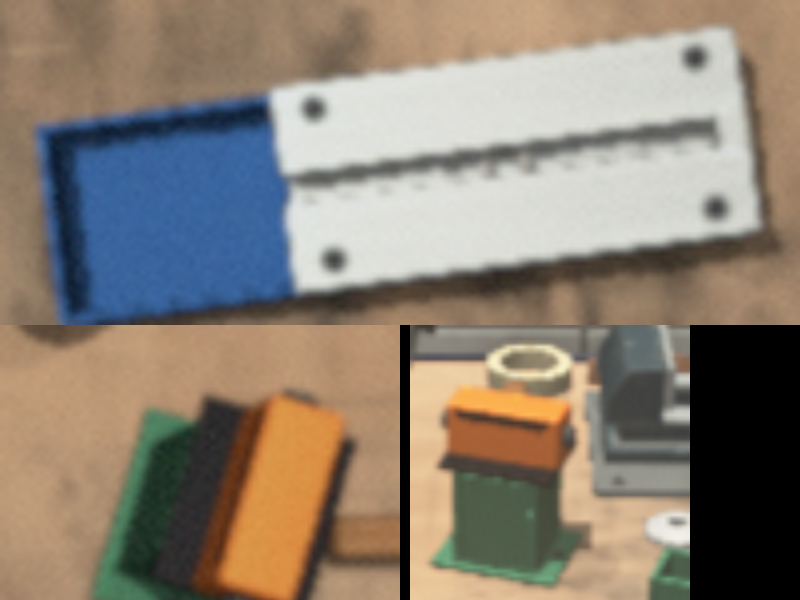

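Emit:
step_arm --pt "0.45 -0.58 0.17 0 0 0" --pt "0.45 -0.58 0.17 0 0 0" --pt "0.45 -0.58 0.17 0 0 0" --pt "0.45 -0.58 0.17 0 0 0" --pt "0.45 -0.58 0.17 0 0 0"

```text
clock: 0.57
tcp_pos: [0.3149, 0.4856, 0.2924]
orientation: [-0.446, -3.11, 0.001]
contact_force: [0.8, -0.0, 0.6]
grip_width: 0.0856
gripper_force: 0.0
```

Run:
```python
from h import *
print(r.tips_ahead)
im=np.load('top0.npy'); c=cam('top'); hsv=cv2.cvtColor(im,cv2.COLOR_RGB2HSV)
print(hsv[175,455],hsv[180,447],hsv[165,458])
for lo in (170,200,220):
    m=cv2.inRange(hsv,(8,140,lo),(20,255,255)); k=np.zeros_like(m);k[145:210,425:478]=m[145:210,425:478]
    q=max(cv2.findContours(k,0,1)[0],key=cv2.contourArea)
    b=cv2.minAreaRect(np.array([onz(c,*p[0],.11)[:2] for p in q],np.float32));print(lo,b)
```

```text
0.014
[ 16 173 220] [ 14 182 203] [ 16 172 220]
170 ((0.5622487664222717, -0.30121779441833496), (0.029150666669011116, 0.07461245357990265), 70.49761199951172)
200 ((0.5624538660049438, -0.3014734983444214), (0.026110853999853134, 0.07256193459033966), 71.3216552734375)
220 ((0.5747432708740234, -0.30074313282966614), (0.019773157313466072, 0.036496419459581375), 54.355506896972656)
```

Emit:
step_arm --pt "0.3 -0.78 0.1 0 0 0" --pt "0.3 -0.78 0.1 0 0 0" --pt "0.3 -0.78 0.1 0 0 0" --pt "0.3 -0.78 0.1 0 0 0" --pt "0.3 -0.78 0.1 0 0 0"

```text
clock: 0.98
tcp_pos: [0.3886, 0.2922, 0.3172]
orientation: [-0.446, -3.11, -0.0]
contact_force: [0.7, 0.3, 0.4]
grip_width: 0.0853
gripper_force: 0.0
```

Emit:
step_arm --pt "0.18 -0.46 0.06 0 0 0" --pt "0.18 -0.46 0.06 0 0 0" --pt "0.18 -0.46 0.06 0 0 0" --pt "0.18 -0.46 0.06 0 0 0" --pt "0.18 -0.46 0.06 0 0 0"

```text
clock: 1.4
tcp_pos: [0.4638, 0.0997, 0.3425]
orientation: [0.446, 3.11, 0.001]
contact_force: [1.7, 0.4, 0.1]
grip_width: 0.0853
gripper_force: 0.0
```

Run:
```python
from h import *
o=r.get_obs();c=cam('wrist',o);im=eyes.grab_frame('wrist');save('w1.png',im);np.save('w1.npy',im)
print(o['tcp_pos'],o['orientation'],o['clock'],np.linalg.norm(o['qvel']));print(c[1],c[0][0,0])
for p in ((.5624,-.0205,.046),(.562,-.302,.11)): print(proj(c,p))
```

```text
[0.46377361 0.09967298 0.34252096] [4.45740222e-01 3.10972213e+00 7.86670629e-04] 1.4 1.375710947430934
[[ 0.28106849  0.92058308  0.27115918  0.39433647]
 [ 0.95968699 -0.26996318 -0.07823536  0.11905633]
 [ 0.00118085  0.28221743 -0.95934974  0.47117294]
 [ 0.          0.          0.          1.        ]] 349.69011052678957
[249.18845064 255.23463502]
[ 20.72126725 337.40646717]
```

View pics/w1.png

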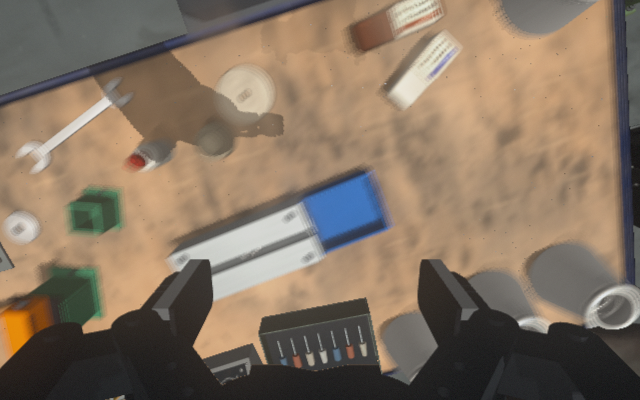

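The blurred wrist view shows the plate at (250,250) and the scraper at lower left. Next I stop over the plate for a sharp view.

Emit:
step_arm --pt "0.2 -0.2 -0.07 0 0 0" --pt "0.2 -0.2 -0.07 0 0 0" --pt "0.2 -0.2 -0.07 0 0 0" --pt "0.2 -0.2 -0.07 0 0 0" --pt "0.2 -0.2 -0.07 0 0 0"

```text
clock: 1.87
tcp_pos: [0.5857, -0.0238, 0.2982]
orientation: [-0.455, -3.108, 0.007]
contact_force: [-0.9, -0.1, 0.0]
grip_width: 0.0854
gripper_force: 0.0
```

Emit:
step_arm --pt "0 0 0 0 0 0" --pt "0 0 0 0 0 0" --pt "0 0 0 0 0 0"

```text
clock: 2.12
tcp_pos: [0.5831, -0.0166, 0.3002]
orientation: [-0.443, -3.11, -0.001]
contact_force: [-0.3, 0.6, -0.3]
grip_width: 0.0857
gripper_force: 0.0
```

Run:
```python
from h import *
o=r.get_obs();c=cam('wrist',o);im=eyes.grab_frame('wrist');save('w2.png',im);np.save('w2.npy',im)
import pickle;pickle.dump(c,open('w2.pkl','wb'))
print(o['tcp_pos'],o['orientation'],o['clock'],np.linalg.norm(o['qvel']))
hsv=cv2.cvtColor(im,cv2.COLOR_RGB2HSV)
m=cv2.inRange(hsv,(0,0,120),(180,45,255)); 
q=max(cv2.findContours(m,0,1)[0],key=cv2.contourArea)
b=cv2.minAreaRect(np.array([onz(c,*p[0],.046)[:2] for p in q],np.float32));print(cv2.boundingRect(q),b,cv2.boxPoints(b))
for p in ((.5624,-.0205,.046),(.562,-.302,.11)): print(proj(c,p))
```

```text
[ 0.58309258 -0.01660898  0.30023759] [-4.43082951e-01 -3.10951269e+00 -1.37540121e-03] 2.1167 0.02033601409188824
(212, 77, 189, 137) ((0.5616955161094666, -0.020638354122638702), (0.08463212102651596, 0.1901969015598297), 5.9706010818481445) [[ 0.509717    0.06954259]
 [ 0.52950096 -0.11962257]
 [ 0.61367404 -0.1108193 ]
 [ 0.5938901   0.07834587]]
[306.50539891 148.84774053]
[ 29.70265307 237.98680972]
```

View pics/w2.png

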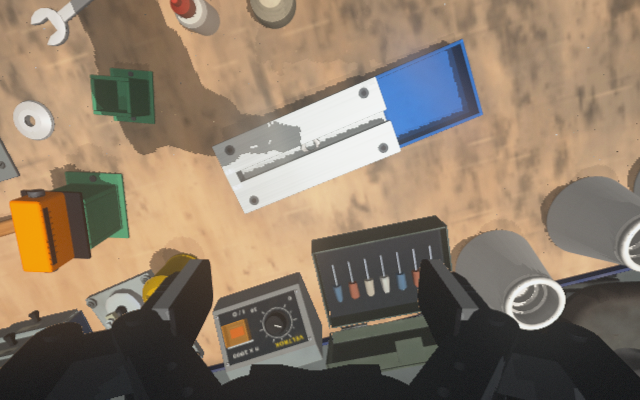

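The plate centre agrees in both views (0.562, -0.0206, yaw 6.0°). Next, the scraper at (45,230).

Emit:
step_arm --pt "0.03 -0.46 -0.05 0 0 0" --pt "0.03 -0.46 -0.05 0 0 0" --pt "0.03 -0.46 -0.05 0 0 0" --pt "0.03 -0.46 -0.05 0 0 0" --pt "0.03 -0.46 -0.05 0 0 0"

```text
clock: 2.58
tcp_pos: [0.5973, -0.2246, 0.2785]
orientation: [0.441, 3.109, 0.002]
contact_force: [1.0, 0.3, -0.1]
grip_width: 0.0853
gripper_force: 0.0
```

Emit:
step_arm --pt "0.01 -0.12 -0.01 0 0 0" --pt "0.01 -0.12 -0.01 0 0 0" --pt "0.01 -0.12 -0.01 0 0 0" --pt "0.01 -0.12 -0.01 0 0 0" --pt "0.01 -0.12 -0.01 0 0 0"

```text
clock: 3.0
tcp_pos: [0.6037, -0.2949, 0.272]
orientation: [0.443, 3.11, 0.003]
contact_force: [1.2, 0.7, 0.0]
grip_width: 0.0851
gripper_force: 0.0
```

Run:
```python
from h import *
o=r.get_obs();c=cam('wrist',o);im=eyes.grab_frame('wrist');save('w3.png',im)
print(o['tcp_pos'],o['orientation'],o['clock'],np.linalg.norm(o['qvel']))
hsv=cv2.cvtColor(im,cv2.COLOR_RGB2HSV)
for lo in (120,170,200,225,240):
    m=cv2.inRange(hsv,(6,140,lo),(22,255,255))
    q=max(cv2.findContours(m,0,1)[0],key=cv2.contourArea)
    b=cv2.minAreaRect(np.array([onz(c,*p[0],.11)[:2] for p in q],np.float32));print(lo,cv2.boundingRect(q),np.round(b[0],4),np.round(b[1],4),b[2])
for p in ((.562,-.302,.11),): print(proj(c,p))
```

```text
[ 0.60365704 -0.29490641  0.27203753] [4.42859121e-01 3.10968517e+00 2.50251494e-03] 3.0 0.026969446444098058
120 (275, 93, 39, 93) [ 0.5617 -0.302 ] [0.0302 0.075 ] 70.64481353759766
170 (275, 93, 38, 93) [ 0.5619 -0.3017] [0.0293 0.0747] 71.23638153076172
200 (275, 93, 38, 93) [ 0.562  -0.3019] [0.029  0.0744] 71.29113006591797
225 (277, 94, 35, 50) [ 0.5455 -0.296 ] [0.0276 0.0388] 72.02897644042969
240 (279, 96, 33, 46) [ 0.5453 -0.2953] [0.0255 0.0356] 72.1208267211914
[292.95047873 140.84339637]
```

View pics/w3.png

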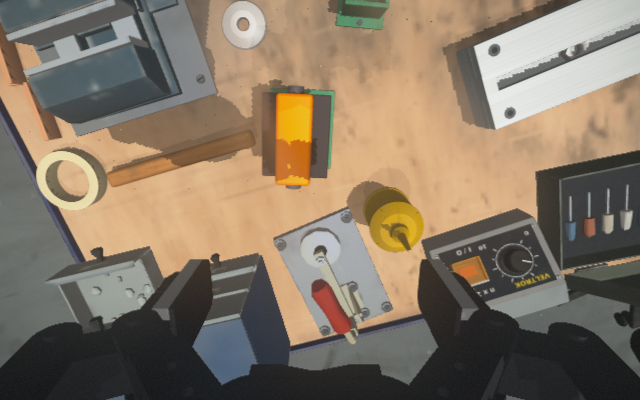

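The grip is confirmed at (0.562, -0.302), with the block's width direction at 71°. The nut shows in the slot at (572,50). Descending.

Emit:
step_arm --pt "-0.07 -0.012 0 0 0 -0.0155" --pt "-0.07 -0.012 -0.05 0 0 -0.0155" --pt "-0.07 -0.012 -0.12 0 0 -0.0155" --pt "-0.07 -0.012 -0.18 0 0 -0.0155" --pt "-0.07 -0.012 -0.235 0 0 -0.0155" --jaw 0

```text
clock: 3.47
tcp_pos: [0.5618, -0.3008, 0.1295]
orientation: [0.515, 3.098, 0.003]
contact_force: [0.6, 0.3, -1.0]
grip_width: 0.0855
gripper_force: 0.0
```

Emit:
step_arm --pt "0 0 0 0 0 0" --pt "0 0 0 0 0 0"

```text
clock: 3.63
tcp_pos: [0.5611, -0.3017, 0.1301]
orientation: [-0.517, -3.096, -0.002]
contact_force: [-0.5, 0.0, 0.6]
grip_width: 0.0855
gripper_force: 0.0
```

Emit:
step_arm --pt "0.001 0 -0.02 0 0 0" --pt "0.001 0 -0.04 0 0 0" --pt "0.001 0 -0.052 0 0 0" --pt "0.001 0 -0.052 0 0 0"

```text
clock: 3.97
tcp_pos: [0.5613, -0.3035, 0.0985]
orientation: [-0.521, -3.097, -0.001]
contact_force: [0.9, -0.2, -0.6]
grip_width: 0.0855
gripper_force: 0.0
```

Emit:
step_arm --pt "0 0 0 0 0 0" --pt "0 0 0 0 0 0" --pt "0 0 0 0 0 0" --pt "0 0 0 0 0 0" --pt "0 0 0 0 0 0" --jaw 1 --squeeze 90

```text
clock: 4.38
tcp_pos: [0.5624, -0.3041, 0.1005]
orientation: [0.521, 3.097, 0.001]
contact_force: [-0.6, 0.1, 0.0]
grip_width: 0.0284
gripper_force: 88.7
```

Emit:
step_arm --pt "0 0 0 0 0 0" --pt "0 0 0 0 0 0" --pt "0 0 0 0 0 0"

```text
clock: 4.63
tcp_pos: [0.5624, -0.3042, 0.1004]
orientation: [0.521, 3.097, 0.0]
contact_force: [-1.4, 0.9, 4.9]
grip_width: 0.0279
gripper_force: 89.9
```

Emit:
step_arm --pt "0 0 0.03 0 0 0" --pt "0 0 0.08 0 0 0" --pt "0 0 0.14 0 0 0" --pt "0 0 0.2 0 0 0" --pt "0 0 0.26 0 0 0"

```text
clock: 5.05
tcp_pos: [0.5609, -0.3038, 0.2563]
orientation: [-0.522, -3.096, -0.0]
contact_force: [0.8, -0.6, -2.6]
grip_width: 0.0287
gripper_force: 89.1
```

Emit:
step_arm --pt "0 0.07 0.02 0 0 0.03" --pt "0 0.14 0.03 0 0 0.06" --pt "0 0.21 0.03 0 0 0.09" --pt "0 0.28 0.03 0 0 0.12" --pt "0 0.35 0.03 0 0 0.139"

```text
clock: 5.47
tcp_pos: [0.5609, -0.096, 0.2733]
orientation: [0.169, -3.137, -0.0]
contact_force: [1.0, 0.0, -3.1]
grip_width: 0.0288
gripper_force: 89.4
```

Emit:
step_arm --pt "0 0.07 0 0 0 0" --pt "0 0.14 0 0 0 0" --pt "0 0.21 0 0 0 0" --pt "0 0.28 0 0 0 0" --pt "0 0.35 0 0 0 0"

```text
clock: 5.88
tcp_pos: [0.5609, 0.1122, 0.2731]
orientation: [0.161, -3.137, 0.0]
contact_force: [1.0, -0.1, -1.9]
grip_width: 0.0283
gripper_force: 89.4
```

Emit:
step_arm --pt "0 0.05 0 0 0 0" --pt "0 0.06 0 0 0 0" --pt "0 0.06 0 0 0 0" --pt "0 0.06 0 0 0 0" --pt "0 0.06 0 0 0 0"

```text
clock: 6.3
tcp_pos: [0.5618, 0.1441, 0.2733]
orientation: [0.157, -3.137, 0.002]
contact_force: [-0.5, -0.7, -2.6]
grip_width: 0.0284
gripper_force: 89.5
```

Run:
```python
from h import *
o=r.get_obs();im=eyes.grab_frame('side');np.save('s2.npy',im);c=cam('side')
np.save('s2o.npy',np.r_[o['tcp_pos'],o['orientation']])
print(o['tcp_pos'],o['orientation'],o['clock'],np.linalg.norm(o['qvel']))
p=proj(c,o['tcp_pos']);print(p)
u,v=p.astype(int); u0=max(u-75,0);v0=max(v-60,0);print(u0,v0)
save('s2.png',cv2.resize(im[v0:v0+140,u0:u0+150],None,fx=4,fy=4,interpolation=cv2.INTER_CUBIC))
```

```text
[0.56176582 0.14412283 0.27325315] [ 1.57486059e-01 -3.13706469e+00  1.99662032e-03] 6.3 0.013654953825516852
[307.91894306 162.33274249]
232 102
```

View pics/s2.png

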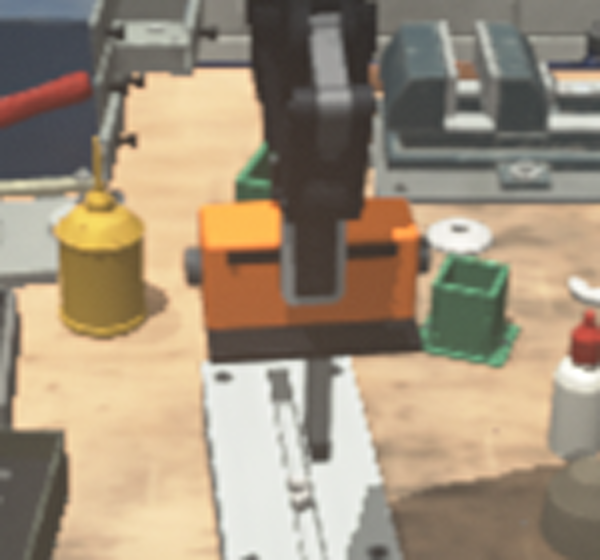

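The blade is visible below the guard at crop (320,360–460), and the block spans crop columns 205–418. Now I measure the blade's offset.

Run:
```python
from h import *
im=np.load('s2.npy').astype(float);c=cam('side');o=np.load('s2o.npy');M=R.from_rotvec(o[3:]).as_matrix();t=o[:3]
ny=M[:,1]*np.sign(M[1,1]); ex=np.array([ny[1],-ny[0],0]);print(ny,ex)
def hit(u,v,off):
    a,d=ray(c,u,v); s=((t+off*ny-a)@ny)/(d@ny); p=a+s*d; return (p-t)@ex,p[2]-t[2]
g=im.mean(2)
def cross(row,lo,hi):   # subpixel min/max gradient
    x=np.arange(lo,hi); d=np.gradient(g[row])[lo:hi]; f=lambda w:(x*w).sum()/w.sum()
    i=d.argmin();j=d.argmax();s=lambda i,q:f(np.where(abs(np.arange(len(x))-i)<=1,np.clip(q,0,None),0))
    return s(i,-d),s(j,d)
for v in range(192,218,2):
    a,b=cross(v,300,322); print(v,round(a,2),round(b,2),np.round(hit(a,v,.011),4),np.round(hit(b,v,.011),4),g[v,304:320:3].astype(int))
hsv=cv2.cvtColor(np.load('s2.npy'),cv2.COLOR_RGB2HSV);m=cv2.inRange(hsv,(5,140,100),(22,255,255))
for v in (170,173,176,179):
    u=np.where(m[v,270:345])[0]+270; print('blk',v,u.min(),u.max(),hit(u.min()-.5,v,.015)[0],hit(u.max()+.5,v,.015)[0])
```

```text
[-0.10015137  0.99497144 -0.0012408 ] [0.99497144 0.10015137 0.        ]
192 307.93 314.93 [ 0.0008 -0.0435] [-0.0095 -0.0443] [207 193  91  95 212 224]
194 307.92 316.96 [ 0.0008 -0.0471] [-0.0126 -0.0481] [207 219  97 100 113 223]
196 307.88 303.77 [ 0.0008 -0.0507] [ 0.0069 -0.0503] [203 216  98 101 214 235]
198 307.8 314.3 [ 0.0009 -0.0543] [-0.0088 -0.055 ] [154 211  98 101 231 233]
200 307.76 304.69 [ 0.0009 -0.0579] [ 0.0055 -0.0576] [122 209  99 102 231 234]
202 307.79 314.2 [ 0.0008 -0.0616] [-0.0088 -0.0623] [166 208  98 102 230 232]
204 307.87 314.21 [ 0.0007 -0.0653] [-0.0089 -0.066 ] [216 203 100 102 230 232]
206 307.65 314.21 [ 0.001 -0.069] [-0.009  -0.0697] [231 196 100 103 230 230]
208 306.91 314.12 [ 0.002  -0.0726] [-0.0089 -0.0735] [230 144 102 102 231 230]
210 306.16 314.02 [ 0.0031 -0.0763] [-0.0088 -0.0773] [231 137 102 105 231 230]
212 308.09 314.17 [ 0.0002 -0.0803] [-0.0091 -0.0811] [231 170  93  95 232 231]
214 307.1 314.16 [ 0.0016 -0.084 ] [-0.0092 -0.0849] [229 182  75  74 233 232]
216 309.14 314.02 [-0.0015 -0.0882] [-0.009  -0.0888] [218 196  84  85 232 232]
blk 170 283 335 0.03707525243301532 -0.03739303339279594
blk 173 283 335 0.0372006020604623 -0.03764804966543365
blk 176 283 335 0.03732722145699875 -0.03790570210542276
blk 179 283 334 0.037455130014640806 -0.036710413539346384
```

The blade centre sits about 5.3 mm to the −x side of the TCP. Next I hover over the slot near the closed end, at plate y ≈ −55 mm.

Emit:
step_arm --pt "0.005 -0.07 0 0 0 0.0017" --pt "0.01 -0.14 -0.03 0 0 0.0017" --pt "0.015 -0.21 -0.06 0 0 0.0017" --pt "0.019 -0.27 -0.09 0 0 0.0017" --pt "0.019 -0.33 -0.12 0 0 0.0017"

```text
clock: 6.77
tcp_pos: [0.5731, -0.05, 0.2041]
orientation: [-0.166, 3.136, -0.001]
contact_force: [0.8, 0.0, -2.4]
grip_width: 0.0286
gripper_force: 89.6
```

Emit:
step_arm --pt "0 -0.035 -0.03 0 0 0" --pt "0 -0.035 -0.06 0 0 0" --pt "0 -0.035 -0.065 0 0 0" --pt "0 -0.035 -0.065 0 0 0" --pt "0 -0.035 -0.065 0 0 0"

```text
clock: 7.18
tcp_pos: [0.5735, -0.0669, 0.1658]
orientation: [-0.171, 3.136, 0.001]
contact_force: [-0.0, 0.4, -2.4]
grip_width: 0.0283
gripper_force: 89.6
```

```bash
cat > pl.py <<'E'
from h import *
o=r.get_obs(); t=o['tcp_pos']; a=np.radians(6.0); d=t[:2]-np.array([.562,-.0206])
M=R.from_rotvec(o['orientation']).as_matrix(); ny=M[:,1]*np.sign(M[1,1])
print('plate xy of TCP',np.round([d@[np.cos(a),np.sin(a)],d@[-np.sin(a),np.cos(a)]],4),'z',t[2],'yaw',np.degrees(np.arctan2(-ny[0],ny[1])),'tilt',M[:,2],'F',o['contact_force'],o['clock'])
E
python3 pl.py
python3 - <<'E'
from h import *
im=eyes.grab_frame('side');np.save('s3.npy',im);c=cam('side');u,v=proj(c,r.get_obs()['tcp_pos']).astype(int)
print(u-60,v-20);save('s3.png',cv2.resize(im[v-20:v+80,u-60:u+60],None,fx=5,fy=5,interpolation=cv2.INTER_CUBIC))
E
```

```text
plate xy of TCP [ 0.0066 -0.0473] z 0.1658385925246639 yaw 6.233690911378236 tilt [ 6.77990560e-04  3.80886736e-04 -9.99999698e-01] F [-0.03296892  0.38771724 -2.3555126 ] 7.1833
239 135
```

View pics/s3.png

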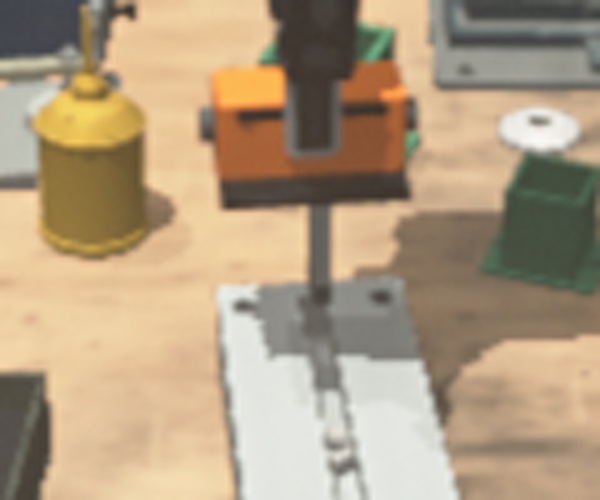

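The blade hangs over the slot near its closed end (crop (318,300)), and the nut is clearly further along at (338,450). I make a fine shift and lower.

Emit:
step_arm --pt "-0.0007 -0.0147 0 0 0 -0.0013" --pt "-0.0007 -0.0147 -0.02 0 0 -0.0013" --pt "-0.0007 -0.0147 -0.038 0 0 -0.0013" --pt "-0.0007 -0.0147 -0.038 0 0 -0.0013" --pt "-0.0007 -0.0147 -0.038 0 0 -0.0013"

```text
clock: 7.65
tcp_pos: [0.5718, -0.0757, 0.1412]
orientation: [0.164, -3.135, -0.0]
contact_force: [0.4, 0.3, -3.3]
grip_width: 0.0285
gripper_force: 89.6
```

Emit:
step_arm --pt "0 0 -0.004 0 0 0" --pt "0 0 -0.008 0 0 0" --pt "0 0 -0.012 0 0 0" --pt "0 0 -0.012 0 0 0" --pt "0 0 -0.012 0 0 0"

```text
clock: 8.07
tcp_pos: [0.5726, -0.076, 0.1351]
orientation: [0.164, -3.137, -0.0]
contact_force: [0.5, -0.1, -1.9]
grip_width: 0.0284
gripper_force: 89.6
```

```bash
python3 pl.py
```

```text
plate xy of TCP [ 0.0048 -0.0562] z 0.1350519372133817 yaw 5.987348975323772 tilt [-2.08592613e-04  3.90678755e-05 -9.99999977e-01] F [ 0.50551119 -0.06557009 -1.88690329] 8.0667
```

Emit:
step_arm --pt "0 0 -0.004 0 0 0" --pt "0 0 -0.007 0 0 0" --pt "0 0 -0.01 0 0 0" --pt "0 0 -0.01 0 0 0"

```text
clock: 8.4
tcp_pos: [0.5724, -0.076, 0.1287]
orientation: [0.164, -3.137, -0.0]
contact_force: [0.2, -0.4, -2.4]
grip_width: 0.0279
gripper_force: 89.6
```

Emit:
step_arm --pt "0 0 -0.004 0 0 0" --pt "0 0 -0.007 0 0 0" --pt "0 0 -0.01 0 0 0" --pt "0 0 -0.01 0 0 0"

```text
clock: 8.73
tcp_pos: [0.5724, -0.076, 0.1227]
orientation: [0.164, -3.137, -0.0]
contact_force: [-0.4, 0.2, -2.2]
grip_width: 0.028
gripper_force: 89.6
```

It dropped in cleanly. Going a little deeper.

Emit:
step_arm --pt "0 0 -0.004 0 0 0" --pt "0 0 -0.008 0 0 0" --pt "0 0 -0.008 0 0 0" --pt "0 0 -0.008 0 0 0"

```text
clock: 9.07
tcp_pos: [0.5725, -0.076, 0.1181]
orientation: [0.164, -3.137, -0.0]
contact_force: [0.3, 0.1, -1.9]
grip_width: 0.0282
gripper_force: 89.6
```

```bash
python3 pl.py
```

```text
plate xy of TCP [ 0.0047 -0.0562] z 0.11812742755506912 yaw 5.985397886248149 tilt [-4.45679148e-04  6.20947876e-06 -9.99999901e-01] F [ 0.33249361  0.07089477 -1.9211256 ] 9.0667
```

Emit:
step_arm --pt "-0.0016 0.015 0 0 0 0" --pt "-0.0032 0.03 0 0 0 0" --pt "-0.0047 0.045 0 0 0 0" --pt "-0.0063 0.06 0 0 0 0" --pt "-0.0063 0.06 0 0 0 0" --squeeze 120

```text
clock: 9.48
tcp_pos: [0.5689, -0.0377, 0.1183]
orientation: [0.169, -3.137, -0.0]
contact_force: [-0.1, -0.6, -1.8]
grip_width: 0.0279
gripper_force: 121.6
```

Emit:
step_arm --pt "-0.001 0.01 0 0 0 0" --pt "-0.002 0.02 0 0 0 0" --pt "-0.0031 0.03 0 0 0 0" --pt "-0.0042 0.04 0 0 0 0" --pt "-0.0042 0.04 0 0 0 0"

```text
clock: 9.9
tcp_pos: [0.5671, -0.021, 0.1189]
orientation: [-0.16, 3.135, -0.01]
contact_force: [1.7, -11.6, -1.1]
grip_width: 0.0276
gripper_force: 122.0
```

```bash
python3 pl.py
```

```text
plate xy of TCP [ 0.005 -0.001] z 0.11894803570074164 yaw 5.826927629199756 tilt [ 0.00245027 -0.0065262  -0.9999757 ] F [  1.72321271 -11.56651889  -1.09597504] 9.9
```

Contact with the nut at about 12 N. Driving on.

Emit:
step_arm --pt "-0.0013 0.012 0 0 0 0" --pt "-0.0025 0.024 0 0 0 0" --pt "-0.0038 0.036 0 0 0 0" --pt "-0.005 0.048 0 0 0 0" --pt "-0.0063 0.06 0 0 0 0"

```text
clock: 10.32
tcp_pos: [0.5633, 0.0135, 0.1188]
orientation: [-0.157, 3.136, -0.012]
contact_force: [1.8, -14.6, -1.0]
grip_width: 0.0278
gripper_force: 121.9
```

```bash
python3 pl.py
```

```text
plate xy of TCP [0.0048 0.0337] z 0.1188397062564569 yaw 5.721333139974213 tilt [ 0.00216771 -0.00750001 -0.99996952] F [  1.84249249 -14.56827492  -0.96226583] 10.3167
```

Emit:
step_arm --pt "-0.0013 0.012 0 0 0 0" --pt "-0.0025 0.024 0 0 0 0" --pt "-0.0038 0.036 0 0 0 0" --pt "-0.005 0.048 0 0 0 0" --pt "-0.0063 0.06 0 0 0 0"

```text
clock: 10.73
tcp_pos: [0.5594, 0.0495, 0.1186]
orientation: [-0.157, 3.137, -0.012]
contact_force: [1.4, -14.9, 0.3]
grip_width: 0.0277
gripper_force: 121.9
```

Emit:
step_arm --pt "-0.0013 0.012 0 0 0 0" --pt "-0.0025 0.024 0 0 0 0" --pt "-0.0032 0.03 0 0 0 0" --pt "-0.0032 0.03 0 0 0 0" --pt "-0.0032 0.03 0 0 0 0"

```text
clock: 11.15
tcp_pos: [0.5567, 0.0749, 0.1183]
orientation: [0.166, -3.137, -0.001]
contact_force: [-0.7, -0.2, -1.9]
grip_width: 0.028
gripper_force: 121.8
```

```bash
python3 pl.py
```

```text
plate xy of TCP [0.0047 0.0955] z 0.11825647857580121 yaw 6.054465819517018 tilt [-3.16154499e-04  6.93578618e-04 -9.99999709e-01] F [-0.7076245  -0.22369096 -1.91742913] 11.15
```

The force is gone, so the nut has left the slot. A small follow-through, then I lift.

Emit:
step_arm --pt "-0.0013 0.012 0 0 0 0" --pt "-0.0021 0.02 0 0 0 0" --pt "-0.0021 0.02 0 0 0 0" --pt "-0.0021 0.02 0 0 0 0"

```text
clock: 11.48
tcp_pos: [0.5555, 0.0867, 0.1183]
orientation: [0.166, -3.137, -0.0]
contact_force: [-0.4, 0.3, -2.1]
grip_width: 0.0276
gripper_force: 121.8
```

Emit:
step_arm --pt "0 0 0.03 0 0 0" --pt "0 0 0.08 0 0 0" --pt "0 0 0.14 0 0 0" --pt "0 0 0.2 0 0 0" --pt "0 0 0.25 0 0 0"

```text
clock: 11.9
tcp_pos: [0.5559, 0.0855, 0.2708]
orientation: [-0.163, 3.136, 0.0]
contact_force: [1.4, -0.5, -1.6]
grip_width: 0.0276
gripper_force: 121.8
```

```bash
python3 pl.py
python3 - <<'E'
from h import *
a=eyes.grab_frame('side')[215:305,255:375];b=eyes.grab_frame('top')[150:220,200:300]
a=cv2.resize(a,(480,360));b=cv2.resize(b,(300,210));b=cv2.copyMakeBorder(b,0,150,0,0,cv2.BORDER_CONSTANT)
save('n1.png',np.hstack([a,b]))
E
```

```text
plate xy of TCP [0.005  0.1061] z 0.27078393813428414 yaw 5.941033503527902 tilt [ 1.34629659e-03  2.24659988e-04 -9.99999069e-01] F [ 1.42714681 -0.49938025 -1.64542185] 11.9
```

View pics/n1.png

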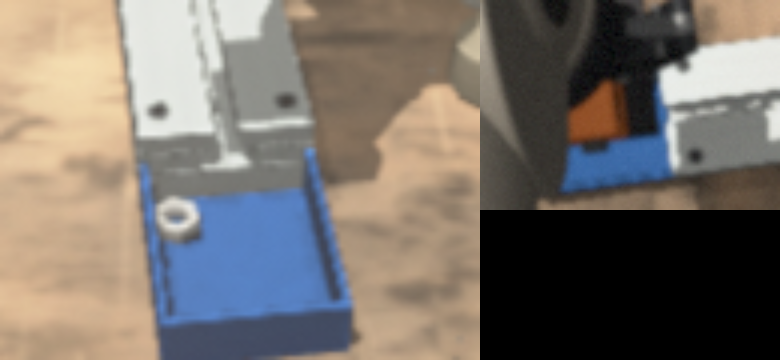

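The nut is lying in the tray at crop (178,218). Next I return the scraper.

Emit:
step_arm --pt "0.001 -0.065 0 0 0 -0.02" --pt "0.002 -0.13 0 0 0 -0.04" --pt "0.003 -0.195 0 0 0 -0.06" --pt "0.004 -0.26 0 0 0 -0.08" --pt "0.005 -0.325 0 0 0 -0.1"

```text
clock: 12.42
tcp_pos: [0.5577, -0.1108, 0.2674]
orientation: [-0.333, -3.123, -0.0]
contact_force: [1.5, -0.5, -1.5]
grip_width: 0.0277
gripper_force: 121.9
```

Emit:
step_arm --pt "0.001 -0.065 0 0 0 -0.02" --pt "0.002 -0.13 0 0 0 -0.038" --pt "0.004 -0.195 0 0 0 -0.038" --pt "0.005 -0.26 0 0 0 -0.038" --pt "0.006 -0.324 0 0 0 -0.038"

```text
clock: 12.83
tcp_pos: [0.5614, -0.3052, 0.267]
orientation: [-0.515, -3.097, -0.0]
contact_force: [0.6, 0.4, -2.2]
grip_width: 0.0275
gripper_force: 121.8
```

Emit:
step_arm --pt "0 0 0 0 0 0" --pt "0 0 0 0 0 0" --pt "0 0 0 0 0 0"

```text
clock: 13.08
tcp_pos: [0.5617, -0.303, 0.267]
orientation: [-0.515, -3.097, -0.001]
contact_force: [-0.0, 0.5, -3.0]
grip_width: 0.0277
gripper_force: 121.8
```

```bash
python3 pl.py
python3 - <<'E'
from h import *
o=r.get_obs();print(o['tcp_pos'])
p=onz(cam('side'),299.5,269.5,.009);a=np.radians(6);d=p[:2]-[.562,-.0206];print('nut plate',d@[np.cos(a),np.sin(a)],d@[-np.sin(a),np.cos(a)])
im=eyes.grab_frame('wrist');c=cam('wrist',o);g=cv2.inRange(cv2.cvtColor(im,cv2.COLOR_RGB2HSV),(60,80,20),(90,255,255))
q=max(cv2.findContours(g,0,1)[0],key=cv2.contourArea);print(cv2.boundingRect(q))
im=eyes.grab_frame('side');m=cv2.inRange(cv2.cvtColor(im,cv2.COLOR_RGB2HSV),(5,140,100),(22,255,255));m[:,:280]=0;m[:,345:]=0
q=max(cv2.findContours(m,0,1)[0],key=cv2.contourArea);print(cv2.boundingRect(q),cv2.minAreaRect(q),proj(cam('side'),o['tcp_pos']))
E
```

```text
plate xy of TCP [-0.0298 -0.2809] z 0.26700864102927657 yaw -18.897022149385744 tilt [-0.00179167  0.00120447 -0.99999767] F [-0.03531809  0.46134085 -2.96952402] 13.0833
[ 0.56171583 -0.30302947  0.26700864]
nut plate 0.02399412912676319 0.11267663821361988
(296, 147, 54, 22)
(288, 60, 34, 22) ((304.8538818359375, 70.66923522949219), (33.86148452758789, 18.729244232177734), 7.125016689300537) [304.61719315  67.37754989]
```

Emit:
step_arm --pt "0.001 -0.002 -0.05 0 0 0" --pt "0.001 -0.002 -0.1 0 0 0" --pt "0.001 -0.002 -0.15 0 0 0" --pt "0.001 -0.002 -0.2 0 0 0" --pt "0.001 -0.002 -0.24 0 0 0"

```text
clock: 13.6
tcp_pos: [0.5628, -0.3019, 0.122]
orientation: [-0.51, -3.098, -0.002]
contact_force: [0.4, 0.7, -2.2]
grip_width: 0.0282
gripper_force: 121.9
```

Emit:
step_arm --pt "0 0 -0.01 0 0 0" --pt "0 0 -0.02 0 0 0" --pt "0 0 -0.028 0 0 0" --pt "0 0 -0.032 0 0 0" --pt "0 0 -0.032 0 0 0"

```text
clock: 14.02
tcp_pos: [0.5635, -0.3047, 0.106]
orientation: [0.514, 3.098, -0.0]
contact_force: [-0.6, 0.1, -1.2]
grip_width: 0.028
gripper_force: 121.8
```

Emit:
step_arm --pt "-0.001 0 -0.003 0 0 0" --pt "-0.001 0 -0.006 0 0 0" --pt "-0.001 0 -0.0085 0 0 0" --pt "-0.001 0 -0.0085 0 0 0"

```text
clock: 14.35
tcp_pos: [0.5626, -0.3049, 0.1005]
orientation: [0.515, 3.098, -0.0]
contact_force: [0.7, 0.1, -0.2]
grip_width: 0.0278
gripper_force: 122.4
```

The weight has come off, so the guard is on the rim. Opening.

Emit:
step_arm --pt "0 0 0 0 0 0" --pt "0 0 0 0 0 0" --pt "0 0 0 0 0 0" --pt "0 0 0 0 0 0" --pt "0 0 0 0 0 0" --jaw 0

```text
clock: 14.77
tcp_pos: [0.5623, -0.3047, 0.1001]
orientation: [0.515, 3.099, -0.0]
contact_force: [0.1, -0.3, 0.6]
grip_width: 0.0848
gripper_force: 0.0
```

Emit:
step_arm --pt "0 0 0.03 0 0 0" --pt "0 0 0.08 0 0 0" --pt "0 0 0.14 0 0 0" --pt "0 0 0.2 0 0 0" --pt "0 0 0.26 0 0 0"

```text
clock: 15.18
tcp_pos: [0.5619, -0.3046, 0.2576]
orientation: [-0.515, -3.099, 0.0]
contact_force: [1.7, 0.3, -0.8]
grip_width: 0.0857
gripper_force: 0.0
```

Emit:
step_arm --pt "0.05 0.02 0.02 0 0 0" --pt "0.07 0.02 0.02 0 0 0" --pt "0.07 0.02 0.02 0 0 0" --pt "0.07 0.02 0.02 0 0 0"

```text
clock: 15.52
tcp_pos: [0.6043, -0.2922, 0.2676]
orientation: [-0.513, -3.099, 0.0]
contact_force: [-0.7, -0.3, 0.4]
grip_width: 0.0851
gripper_force: 0.0
```

Run:
```python
from h import *
o=r.get_obs();c=cam('wrist',o);im=eyes.grab_frame('wrist');print(o['tcp_pos'],o['clock'],np.linalg.norm(o['qvel']))
m=cv2.inRange(cv2.cvtColor(im,cv2.COLOR_RGB2HSV),(6,140,150),(22,255,255))
q=max(cv2.findContours(m,0,1)[0],key=cv2.contourArea)
b=cv2.minAreaRect(np.array([onz(c,*p[0],.11)[:2] for p in q],np.float32));print(np.round(b[0],4),np.round(b[1],4),b[2])
a=eyes.grab_frame('side')
p=np.hstack([cv2.resize(im[60:220,200:340],(350,400)),cv2.resize(a[110:190,235:325],(450,400))]);save('end.png',p)
```

```text
[ 0.60434905 -0.29222953  0.26761345] 15.5167 0.04543134895380551
[ 0.5608 -0.3048] [0.0301 0.0744] 71.04383850097656
```

View pics/end.png

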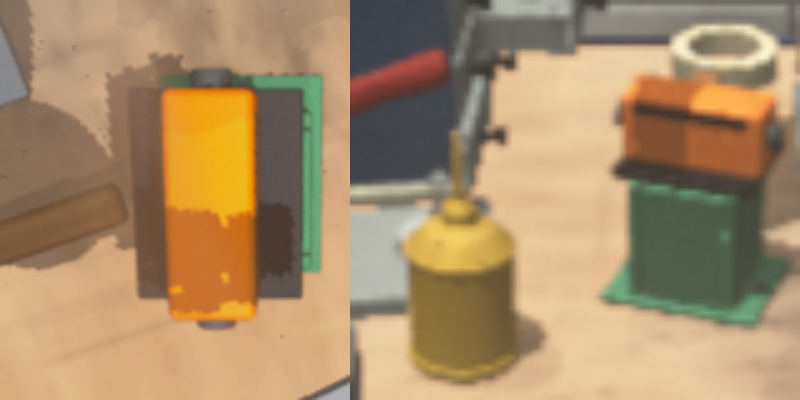

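The scraper hangs seated in its caddy with the guard on the rim, within 3 mm of where it was. The oil can stands, and the nut is in the tray. Handing in.

```bash
python3 -c "
from h import *
print(r.hand_in())"
```

```text
the job is handed in; nothing more can be done
None
```

The nut is out of the slot and in the blue catch tray, the scraper hangs back in its caddy, and the job was handed in at about 15.6 s; the hand-in call returned no verdict.

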